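# Compare glaze tiles: stand the sample up, hold the dryer lid at its mark

### The job

First stand the fallen blue sample bottle upright on its wooden board and let go of it, while the dryer's lid is still shut. Then lift the window lid of the tile dryer (it has a black bar handle) until it lines up with the orange pointer arm at its side, and hold it steady there so the tiles can be compared with the sample: the lid falls shut by itself, so finish while still holding it up with the gripper. Leave the orange arm as it is set and do not disturb the other things on the bench.

Things in the scene. Friction and masses are not known exactly. Their poses are not given: they have to be found in the camera images.
- vase_mid (a point): Centre of the blue bottle toppled on the board's near half, on a flat side, mouth roughly to the board's +y. x axis runs foot to mouth (straight up when upright; this point then 75 mm above the table). 120 mm long, 0.3 kg: flat foot 60 mm along -x, body 46 x 46 mm square up to the shoulder 25 mm along +x, then a round neck 24 mm wide with a 30 mm white lip.
- board: Fixed square wooden viewing board 260 x 260 mm, 15 mm thick, flat on the table; origin at the centre of its underside, axes along its edges. It stands left or right of the middle; the dryer is on the other side.
- dryer_hinge (a point): Middle of the lid's hinge line, 120 mm above the table, at the far top edge of the grey tile dryer: a fixed open-topped box 220 mm deep (x), 260 mm wide (y), 120 mm high, tiles inside. y axis: the hinge line; x axis: level, from the dryer's front (robot's side, 220 mm along -x) to its back.
- lid (a joint): Opening angle of the lid, rad: 0 shut and level, grows as its front edge rises and swings back (about the hinge's +y axis), at most 1.5. Flat aluminium frame with a clear window, 220 x 260 x 10 mm, 0.4 to 0.9 kg; nearly free hinge, falls shut when let go.
- lid_bar (a point): Middle of the lid's black round bar handle, 12 mm thick, 120 mm long, parallel to the hinge line, 270 mm from it (5 mm above its height when shut); 50 mm in front of the lid's edge, joined to it only at the bar's ends. x axis along the lid, from bar to hinge, turning with the lid. Can be pinched from above; the bar turns between the pads as the lid swings.
- mark (a joint): Angle at which the orange pointer arm is set, rad, same zero and sense as lid: the lid lines up with the arm when the two values are equal. It is set differently each time, between 0.5 and 0.9; a stiff friction joint that stays as set.
- mark_tip (a point): Tip of the orange pointer arm, a 10 mm thick bar 150 mm long that pivots on the hinge line, 150 mm along -y from its middle, just outside the lid's side edge. Its x axis points along the arm from the tip to the hinge line; parallel to that of lid_bar when the lid lines up with it.
- dish: Bystander, loose, leave alone: small terracotta bowl standing at the far edge of the board, 56 mm wide, 32 mm high. Origin at the centre of its underside.
- glassbottle: Bystander, loose, leave alone: clear glass bottle with metal cap, 68 mm wide, 200 mm high. Origin at the centre of its underside.
- jar: Bystander, loose, leave alone: clear jar with wooden cap, 80 mm wide, 120 mm high. Origin at the centre of its underside.
- brush: Bystander, loose, leave alone: brush lying on the table between the dryer and the board. Origin within the tool, which lies along its x axis.
- sponge: Bystander, loose, leave alone: yellow sponge block 90 x 60 x 30 mm lying near the robot. Origin at the centre of its underside.
Things that resemble listed ones, but are neither listed nor needed, are in the scene too. What is meant by the part that bears vase_mid is not pink, and is the smaller of those in its own colour.

How it is judged (in metres and radians):
On the way:
1. the sample bottle stands upright on the board, let go and at rest, with the lid still shut (angle between vase_mid's own x axis and vertical below 0.12 rad and height (world z) of vase_mid between 0.068 and 0.082 m and x of vase_mid in the frame of board between -0.125 and 0.125 m and y of vase_mid in the frame of board between -0.125 and 0.125 m and contact force between vase and the fingers below 0.1 N and contact force between vase and the arm below 0.1 N and linear speed of vase below 0.03 m/s and value of joint lid below 0.08 rad), for 0.3 s.
At the end, for the whole second after the job is handed in: The sample bottle stands upright (within 7 degrees) on the board, untouched and at rest; the lid is in line with the orange arm within 4 degrees (0.07 rad), still, and borne by the gripper's fingers (at least 0.5 N) with no loose thing propping it (angle between vase_mid's own x axis and vertical below 0.12 rad and height (world z) of vase_mid between 0.068 and 0.082 m and x of vase_mid in the frame of board between -0.125 and 0.125 m and y of vase_mid in the frame of board between -0.125 and 0.125 m and contact force between vase and the fingers below 0.1 N and contact force between vase and the arm below 0.1 N and linear speed of vase below 0.03 m/s and angle between the x axis of lid_bar and the x axis of mark_tip, either way round below 0.07 rad and velocity of joint lid between -0.05 and 0.05 rad/s and contact force between lid and the fingers above 0.5 N and contact force between lid and vase below 0.05 N and contact force between lid and dish below 0.05 N and contact force between lid and glassbottle below 0.05 N and contact force between lid and jar below 0.05 N and contact force between lid and brush below 0.05 N and contact force between lid and sponge below 0.05 N); the arm keeps its last pose, push and grip.
It fails at once if the orange pointer arm is moved from its setting (tip by more than 12 mm) (distance of mark_tip from where it was at the start of the episode above 0.012 m).
It fails at once if a bystander is moved by more than 30 mm (distance of any of dish, glassbottle, jar, brush, sponge from where it was at the start of the episode above 0.03 m).
It also fails if it takes over 64 s, if anything falls off the work surface, if the arm or the gripper's body presses on something with over 40 N, if the wrist force passes 120 N, or if a joint passes its speed limit or range.

### The arm

A 6-joint arm with a two-finger parallel gripper is mounted at the origin on the work surface. World frame = base frame: x ahead of the robot, y to its left, z up, the work surface at z = 0. Lengths are in mm, angles in degrees, forces in N, time in s.
With the tool pointing down it reaches from about 350 to 850 mm from the base axis. Payload 8.1 kg.
Tool frame: the origin (TCP) lies midway between the tips of the shut fingers; the grasp point (between the pads) lies 19 mm behind it; x points along the fingers, y is the direction in which the jaws open and shut, and the axes are right-handed (so a half turn about x gives the same grasp; the last joint's range is limited). The gripper opens to 85 mm and grips with 20 to 120 N. Pads are 22 mm wide; open, the fingers measure 114 mm over their backs; the gripper's body (76 mm by 85 mm) begins 54 mm behind the grasp point. The pads swing forward as they close: fully open they stand 13 mm farther back than shut.
Start: joints at [-71.872, 7.471, 85.268, -0, 87.261, -4.893], TCP at [234.665, -552.211, 231.292] pointing down, gripper open.
Joint ranges: [-169.43, 169.43], [-51.17, 129.36], [1.28, 143.12], [-76.62, 256.62], [0, 156.53], [-152.29, 152.29]. Speed limits (degrees/s): [136.94, 136.94, 159.86, 180, 180, 180].

### API

Orientations are given as [roll, pitch, yaw] about the fixed x, y, z axes, in that order (R = Rz(yaw) Ry(pitch) Rx(roll)).
In Python, from bench import r gives the robot as it stands.
- The arm moves only by the tool move_arm, never from a script. Its argument "deltas" is a list of rows, each a list of 2 entries, a list of its own where there are three numbers: the shift along the tool's x, y, z in mm, then the turn about the tool's x in degrees. A call has 1 to 12 rows; each row is the pose to reach, as a shift and turn from the pose measured when the call began, along the tool's axes at that moment; what a row does not reach only later rows make up. A row lasts 1/8 s, in which the tool goes at most 62.5 mm and 10.7 degrees, less where a joint would pass 70% of its speed; a pose out of reach is approached as far as the arm can. A call with a gripper value outside its range is refused whole. "jaw" is the opening, from -1 (shut) to 1 (fully open), set as the call begins (left out, the last holds). The fingers move at their own pace and stop on an object; "squeeze" is the grip in N (left out, the last holds). Time passes only in rows, so rows that repeat a pose let the fingers close. It gives the time, the measured TCP pose, the force and the opening at its end, in the units of the state.
- r.sense(): the state, without advancing time (a new reading comes with each control period).
- r.snapshot(name): name is "side" or "top" or "wrist"; returns (picture, depth): 480x640x3 uint8, red, green, blue; 480x640 float32, mm along the optical axis (not along the pixel's ray), 0 where there is no reading.
- r.get_calibration(name): a dict with "fovy" (degrees; the focal length in pixels is half the picture's height over the tangent of half this angle, whatever the lens; pixels are square), "cx", "cy" (the principal point, pixels), "position" and "attitude" of the camera in the world; the wrist camera has in their place "tool_from_camera" (4x4, takes a point from camera to tool coordinates, whose origin is the TCP and whose axes are the tool frame's). Camera axes: x right, y down, z forward; pixel columns grow to the right and rows downward; lengths in mm; the calibration is good to about 2 mm. The wrist camera is an equidistant fisheye: a pixel r from the principal point sees the ray r / f radians off the axis. A picture is of the moment at which its call begins: read the wrist's pose just before it. get_calibration takes no time and is no camera call.
- r.hand_in(): hands the job in, once; it reports no verdict.
The state is a dict: "time": time; "joint_pos": joint angles; "qd": joint speeds; "joint_efforts": joint torques, N m; "tool_pos": TCP position; "tcp_rot": TCP orientation; "ft_force": force on the tool from outside, world axes, zero at the start; "wrist_torque": the same for the moment, N m; "finger_gap": finger opening in mm.
Only numpy, scipy, OpenCV 4.12 (cv2) and the standard library are available. Lean on these libraries where they do the work, as an engineer would, in place of code of your own. Each camera call takes 0.05 s, during which the arm holds its last target. There are 200 camera calls.

## Working session

There is one attempt and no reset: what is moved stays moved. The work goes in short steps, Python scripts to look and compute and a tool call to move; the robot and the scene stay as the last step left them, time stands still between calls to the robot, and variables do not carry over. Pictures are saved under pics/ and viewed, about 8 in all and at most 12, crops included, and the job is handed in when it is done.

Besides the shell and the picture viewer there is one more tool, called as name(argument=value, ...), one argument or row to a line, values as JSON. move_arm: Moves the arm, as the interface text tells. Its arguments: {"type":"object","properties":{"deltas":{"type":"array","items":{"type":"array"}},"jaw":{"type":"number"},"squeeze":{"type":"number"}},"required":["deltas"]}

```bash
mkdir -p pics; ls
cat > h.py <<'E'
import numpy as np, cv2
from scipy.spatial.transform import Rotation as Ro
from bench import r
def rot(a): return Ro.from_euler('xyz',a,degrees=True).as_matrix()
def pose(s=None):
    s=s or r.sense(); return np.array(s['tool_pos']),rot(s['tcp_rot'])
def snap(n,save=None):
    T=pose(); im,d=r.snapshot(n)
    if save: cv2.imwrite('pics/'+save+'.png',im[:,:,::-1])
    return im,d,T
def cloud(n,d,T):
    c=r.get_calibration(n); f=240/np.tan(np.radians(c['fovy'])/2)
    v,u=np.mgrid[:480,:640].astype(float); x=(u-c['cx']);y=(v-c['cy'])
    if n=='wrist':
        rr=np.hypot(x,y)+1e-9; t=np.tan(rr/f)/rr; P=np.stack([x*t*d,y*t*d,d],-1)
        M=np.array(c['tool_from_camera']); P=P@M[:3,:3].T+M[:3,3]; P=P@T[1].T+T[0]
    else:
        A=np.array(c['attitude']); A=rot(A) if A.shape==(3,) else A[:3,:3]
        P=np.stack([x/f*d,y/f*d,d],-1)@A.T+np.array(c['position'])
    P[d<=0]=np.nan
    return P
E
python3 - <<'E'
from h import *
for n in('side','top','wrist'): print(n,r.get_calibration(n))
print(r.sense())
for n in('side','top'):
    im,d,T=snap(n,n+'0'); P=cloud(n,d,T); np.savez('/tmp/'+n+'0',im=im,P=P)
    print(n,np.nanmedian(P[...,2]))
a=cv2.imread('pics/top0.png')
E
```

```text
pics
side {'fovy': 43.16019560021214, 'cx': 305.39895225688036, 'cy': 225.54442216348107, 'position': array([-199.96223542,  714.62616831, 1050.88305249]), 'attitude': array([-131.56171437,    0.66813446, -135.83440352])}
top {'fovy': 50.975488224897234, 'cx': 315.1933975711667, 'cy': 243.316122082592, 'position': array([ 409.37030535,  -51.3512359 , 1277.74278118]), 'attitude': array([-173.0364587 ,    0.67360022,  -89.10063068])}
wrist {'fovy': 65.70646984690485, 'cx': 316.16716223411305, 'cy': 239.35920786623169, 'tool_from_camera': array([[-5.48000832e-04, -3.12469429e-01,  9.49927658e-01,
        -1.41875556e+02],
       [ 9.99999471e-01,  6.55465060e-04,  7.92495439e-04,
        -3.82973124e-01],
       [-8.70274987e-04,  9.49927590e-01,  3.12468905e-01,
        -7.89277201e+01],
       [ 0.00000000e+00,  0.00000000e+00,  0.00000000e+00,
         1.00000000e+00]])}
{'time': 0.0, 'joint_pos': array([-7.18720629e+01,  7.51696841e+00,  8.53291472e+01, -1.77280092e-03,
        8.72625519e+01, -4.89249006e+00]), 'qd': array([-0.00610665,  0.0461647 , -0.02636324, -0.0221829 ,  0.0169146 ,
        0.0225973 ]), 'joint_efforts': array([ 3.05003399e-03, -5.69399285e+01, -5.00551522e+01, -6.17503974e-05,
        1.45135805e-02,  1.89205230e-05]), 'tool_pos': array([ 234.47696307, -551.68042919,  230.22631748]), 'tcp_rot': array([-93.95900227,  89.89131806, 109.06151122]), 'ft_force': array([-0.2173778 ,  0.52138881, -0.15929561]), 'wrist_torque': array([-0.03544964, -0.02248279,  0.01877948]), 'finger_gap': 85.5760166175917}
side 0.023509918969807586
top 0.02581090654189211
```

View pics/top0.png

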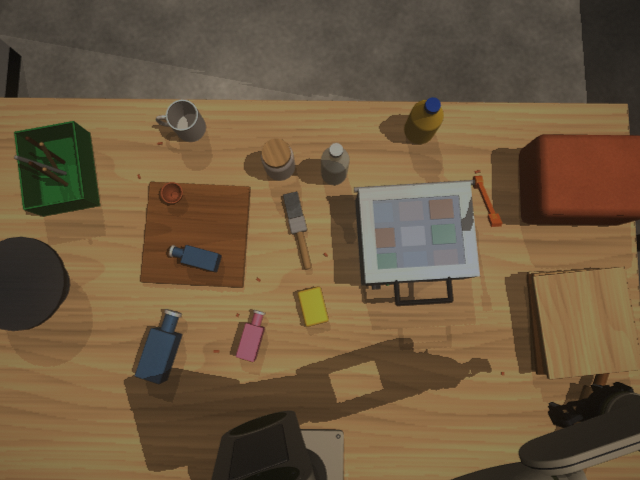

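View pics/side0.png

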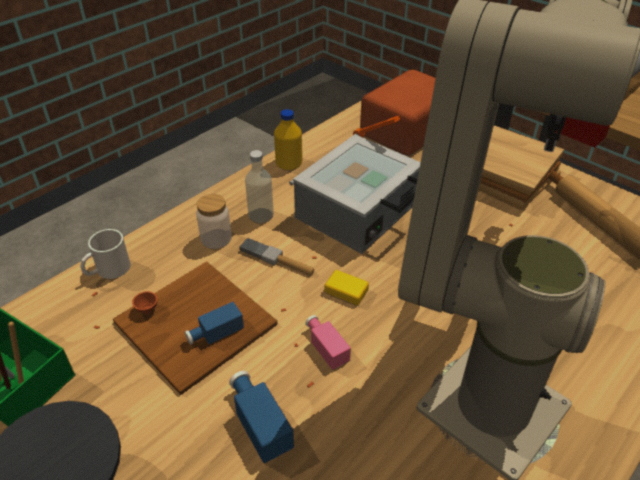

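Blue candidates in the top view are the small bottle on the board at (195,257) and the larger one on the table at (158,350). The pink one at (252,338) is excluded by its colour. The small blue bottle lies on the board's near half with its mouth to the left (+y), so it fits. I'll measure it and enlarge a crop.

```bash
cat > m.py <<'E'
from h import *
def rect(p):
    (c,s,a)=cv2.minAreaRect(p.astype(np.float32)); return np.round(c,1),np.round(s,1),round(a,1)
for n in('top','side'):
    z=np.load(f'/tmp/{n}0.npz'); im,P=z['im'],z['P']; hsv=cv2.cvtColor(im,cv2.COLOR_RGB2HSV)
    X,Y,Z=np.moveaxis(P,-1,0); H,S,V=np.moveaxis(hsv.astype(int),-1,0)
    blue=(H>95)&(H<125)&(S>70)&(Z>17)&(X>350)&(X<700)&(Y>0)&(Y<420)
    k,L,st,ce=cv2.connectedComponentsWithStats(blue.astype(np.uint8))
    for i in range(1,k):
        if st[i,4]>150:
            m=L==i; print(n,'blue',st[i],rect(P[m][:,:2]),P[m].mean(0).round(1),np.percentile(Z[m],[5,50,95,99]).round(1))
    br=(Z>9)&(Z<21)&(X>300)&(X<800)&(Y>0)&(Y<450)&((H<20)|(H>170))&(S>90)
    k,L,st,ce=cv2.connectedComponentsWithStats(br.astype(np.uint8)); i=1+st[1:,4].argmax(); print(n,'board',rect(P[L==i][:,:2]),np.median(Z[L==i]))
    lid=(Z>110)&(Z<135)&(Y<0)&(Y>-420)&(X>350)&(X<800)&(S<60)
    k,L,st,ce=cv2.connectedComponentsWithStats(lid.astype(np.uint8)); i=1+st[1:,4].argmax(); print(n,'lid',rect(P[L==i][:,:2]),np.median(Z[L==i]))
    bar=(Z>105)&(Z<145)&(V<60)&(Y<-50)&(Y>-420)&(X>300)&(X<560)
    if bar.any():print(n,'bar',rect(P[bar][:,:2]),np.percentile(Z[bar],[5,50,95]))
    org=((H<12)|(H>174))&(S>170)&(Z>95)&(Z<320)&(Y<-200)&(Y>-500)&(X>450)&(X<760)
    k,L,st,ce=cv2.connectedComponentsWithStats(org.astype(np.uint8))
    for i in range(1,k):
        if st[i,4]>60:
            q=P[L==i]; c=q.mean(0); w,v=np.linalg.eigh(np.cov(q.T)); d=v[:,2]; print(n,'org',st[i],c.round(1),d.round(3),np.percentile((q-c)@d,[1,99]).round(1), q.min(0).round(),q.max(0).round(),'ang',np.arctan2(abs(d[2]),np.hypot(d[0],d[1])))
im=cv2.imread('pics/top0.png'); im2=cv2.imread('pics/side0.png')
cv2.imwrite('pics/crop.png',np.hstack([cv2.resize(im[170:400,120:280],None,fx=2.5,fy=2.5,interpolation=3),cv2.resize(im[150:310,350:520],(400,575),interpolation=3)])[:600,:800])
E
python3 m.py
```

```text
top blue [173 246  45  25 644] (array([522.5, 261.5]), array([112.2,  42.6]), 75.4) [520.1 252.4  59.3] [48.5 60.2 64.2 65.7]
top board (array([584.7, 271.2]), array([260.9, 260.5]), 87.8) 14.572011477091792
top lid (array([ 561.9, -273.5]), array([266.5, 278.9]), 4.4) 127.90583334526241
top bar (array([ 443.4, -273.3]), array([ 56.8, 239.7]), 4.2) [124.06358825 129.72968338 133.48192231]
top org [476 182  26  45 285] [ 630.9 -417.5  184. ] [-0.798 -0.065  0.599] [-82.9  56.1] [ 582. -432.  126.] [ 698. -405.  222.] ang 0.6418193709801296
side blue [ 190  303   52   40 1198] (array([522. , 264.8]), array([109.7,  51.3]), 74.3) [512.1 262.2  50.6] [24.9 56.6 62.5 64.1]
side blue [234 376  18  18 203] (array([366.2, 322.5]), array([30.8, 32.8]), 76.5) [366.9 324.2  45.5] [39.  46.2 50.2 51.5]
side board (array([584.5, 274.8]), array([262.2, 265.1]), 88.0) 13.799421543705876
side lid (array([ 553.4, -269.7]), array([282.4, 283.8]), 3.8) 126.41249647589166
side bar (array([ 463. , -243.8]), array([259.6, 119.4]), 71.8) [106.14589616 117.16456567 130.1553624 ]
side org [354 116  46  21 225] [ 641.4 -410.9  170.8] [-0.787 -0.049  0.615] [-79.6  71.6] [ 581. -433.  116.] [ 714. -400.  219.] ang 0.6619065811284119
```

View pics/crop.png

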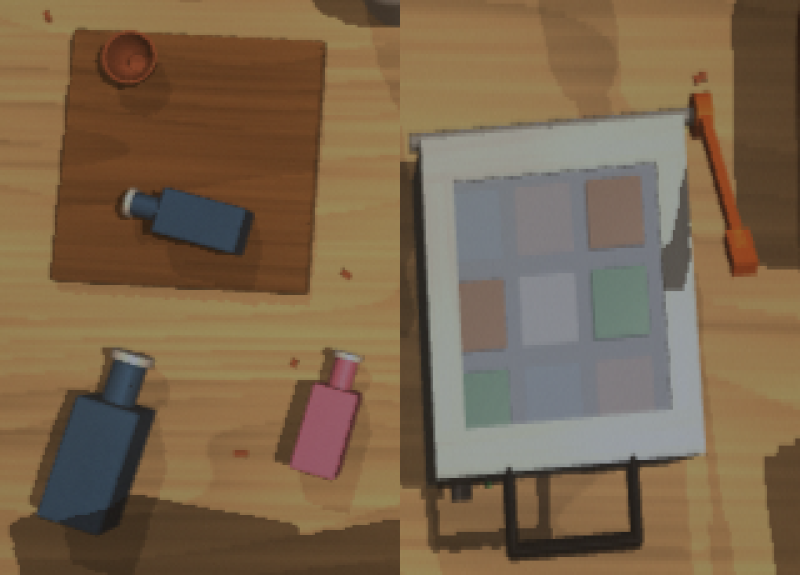

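The crop confirms it: the small blue bottle lies on the board (crop 200,215) and is clearly smaller than the other blue one (90,460). The orange arm sits just right of the lid. Next is a hover above the bottle.

```bash
cat >> h.py <<'E'
def plan(tgt,jawyaw=None):
    p,R=pose(); d=R.T@(np.array(tgt)-p); th=0
    if jawyaw is not None:
        j=R[:,1]; c=np.degrees(np.arctan2(j[1],j[0])); th=(c-jawyaw+90)%180-90  # x down: +turn => yaw decreases
    print('delta',d.round(1),'turn',round(th,1),'n',np.ceil(max(np.linalg.norm(d)/60,abs(th)/10.5)))
E
python3 - <<'E'
from h import *
p,R=pose(); print(R.round(3))
plan((533,301,200),-14.6)
E
```

```text
[[-0.     0.391 -0.92 ]
 [ 0.002 -0.92  -0.391]
 [-1.    -0.002 -0.   ]]
delta [  31.5 -668.  -608.2] turn -52.4 n 16.0
```

move_arm(
  deltas=[
    [[2,-42,-38],-3.3],
    [[4,-84,-76],-6.5],
    [[6,-126,-114],-9.8],
    [[8,-168,-152],-13],
    [[10,-210,-190],-16.3],
    [[12,-252,-228],-19.5],
    [[14,-294,-266],-23],
    [[16,-336,-304],-26],
    [[18,-378,-342],-29],
    [[20,-420,-380],-33],
    [[22,-462,-420],-36],
    [[24,-500,-456],-39],
  ],
  jaw=1,
  squeeze=20,
)

```text
time: 1.6
tool_pos: [458.8, 88.9, 207.0]
tcp_rot: [-133.7, 89.9, 108.5]
ft_force: [1.3, -1.0, 0.6]
finger_gap: 85.3
```

Run:
```python
from h import *
print(r.sense()['joint_pos'])
plan((533,301,200),-14.6)
```

```text
[ 4.61051457e+00 -1.28351186e+01  1.07479183e+02  9.00259950e-02
  8.53781091e+01  3.24423910e+01]
delta [   7.3  -33.4 -222.2] turn -13.2 n 4.0
```

move_arm(
  deltas=[
    [[2,-8,-55],-3.3],
    [[4,-17,-111],-6.6],
    [[6,-25,-166],-10],
    [[7,-33,-222],-13.2],
    [[7,-33,-222],-13.2],
    [[7,-33,-222],-13.2],
  ],
)

```text
time: 2.35
tool_pos: [532.8, 300.3, 199.4]
tcp_rot: [-89.4, 89.9, 166.0]
ft_force: [-0.1, -0.4, -0.2]
finger_gap: 85.2
```

Run:
```python
from h import *
for n in('wrist','side'):
    im,d,T=snap(n,n+'1'); P=cloud(n,d,T); np.savez('/tmp/'+n+'1',im=im,P=P)
    hsv=cv2.cvtColor(im,cv2.COLOR_RGB2HSV).astype(int); H,S,V=np.moveaxis(hsv,-1,0); X,Y,Z=np.moveaxis(P,-1,0)
    m=(H>95)&(H<125)&(S>70)&(Z>25)&(Z<75)&(abs(X-525)<80)&(abs(Y-260)<110)
    k,L,st,_=cv2.connectedComponentsWithStats(m.astype(np.uint8)); m=L==1+st[1:,4].argmax()
    q=P[m]; print(n,m.sum(),cv2.minAreaRect(q[:,:2].astype(np.float32)),np.percentile(q[:,2],[50,95]))
    t=q[q[:,2]>56]; print(' top',cv2.minAreaRect(t[:,:2].astype(np.float32)))
    w=(S<70)&(V>100)&(Z>25)&(Z<70)&(abs(X-535)<50)&(abs(Y-315)<40); print(' lip',P[w].mean(0),w.sum(),P[w].min(0),P[w].max(0)) if w.any() else 0
    b=(Z<20)&(Z>8)&(H<20)&(S>90)&(abs(X-530)<40)&(abs(Y-280)<60); print(' boardz',np.nanmedian(Z[b]))
print(T[0])
```

```text
wrist 6009 ((522.2523803710938, 262.4882507324219), (110.7831802368164, 44.84653854370117), 75.90965270996094) [60.07519459 61.35745427]
 top ((518.89990234375, 249.13206481933594), (83.24220275878906, 44.84653854370117), 75.90965270996094)
 lip [536.95993408 320.39511615  48.73249346] 318 [522.39524215 313.24460052  33.06235928] [550.88561647 326.42048769  53.87934152]
 boardz 14.348565497040653
side 1141 ((520.4491577148438, 265.548095703125), (109.57701110839844, 48.710601806640625), 75.80662536621094) [56.95493907 62.35925515]
 top ((517.930908203125, 252.4401092529297), (82.73368072509766, 47.06003189086914), 76.2177734375)
 lip [533.71765857 324.22503248  47.47216345] 45 [523.83865896 319.40081441  38.94915345] [548.28202512 328.68910926  54.32591599]
 boardz 13.751020216210463
[532.98576252 299.85917193 199.98431614]
```

View pics/wrist1.png

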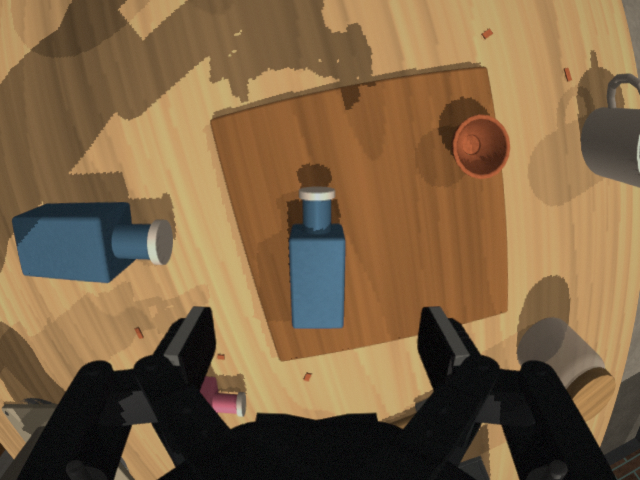

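The wrist view shows the bottle lying along column 318, with its lip at (317,195) and foot at (317,327). The dish at (482,147) is well clear. I'll descend on the neck.

Run:
```python
from h import *
plan((531.6,302,20),-14.1)
```

```text
delta [180.4  -2.   -1.7] turn -0.6 n 4.0
```

move_arm(
  deltas=[
    [[45,-2,-1.7],-0.6],
    [[90,-2,-1.7],-0.6],
    [[130,-2,-1.7],-0.6],
    [[155,-2,-1.7],-0.6],
    [[170,-2,-1.7],-0.6],
    [[179,-2,-1.7],-0.6],
    [[179,-2,-1.7],-0.6],
  ],
)

```text
time: 3.32
tool_pos: [531.8, 301.7, 21.8]
tcp_rot: [-158.4, 89.9, 97.5]
ft_force: [-0.3, -0.5, 0.3]
finger_gap: 85.2
```

move_arm(
  deltas=[
    [[0,0,0],0],
    [[0,0,0],0],
    [[0,0,0],0],
    [[0,0,0],0],
    [[0,0,0],0],
    [[0,0,0],0],
    [[0,0,0],0],
    [[0,0,0],0],
  ],
  jaw=-1,
  squeeze=20,
)

```text
time: 4.32
tool_pos: [532.1, 301.9, 22.2]
tcp_rot: [179.2, 89.9, 75.0]
ft_force: [-0.6, 0.1, 5.6]
finger_gap: 23.2
```

Run:
```python
from h import *
p,R=pose(); print(p,R.round(3),r.sense()['finger_gap'])
d=np.array([np.cos(np.radians(75.9)),np.sin(np.radians(75.9)),0])
for t in np.arange(0,91,6):
    a=np.radians(t); A=np.array([97,23.]); B=np.array([np.cos(a)*A[0]-np.sin(a)*A[1],np.sin(a)*A[0]+np.cos(a)*A[1]])-A
    w=d*B[0]+np.array([0,0,B[1]]); print(t,(R.T@w).round(1))
```

```text
[532.11957377 301.92563304  22.23158828] [[ 0.     0.97  -0.244]
 [ 0.002 -0.244 -0.97 ]
 [-1.     0.    -0.002]] 23.207999097746242
0 [0. 0. 0.]
6 [-10.    0.    2.9]
12 [-19.7   0.    6.9]
18 [-28.9   0.   11.8]
24 [-37.5   0.   17.7]
30 [-45.5   0.   24.4]
36 [-52.7   0.   32. ]
42 [-59.1   0.   40.2]
48 [-64.6   0.   49.1]
54 [-69.1   0.   58.5]
60 [-72.6   0.   68.3]
66 [-75.1   0.1  78.4]
72 [-76.5   0.1  88.8]
78 [-76.8   0.1  99.2]
84 [-7.610e+01  1.000e-01  1.096e+02]
90 [-7.420e+01  1.000e-01  1.199e+02]
```

move_arm(
  deltas=[
    [[-10,0,2.9],0],
    [[-19.7,0,6.9],0],
    [[-28.9,0,11.8],0],
    [[-37.5,0,17.7],0],
    [[-45.5,0,24.4],0],
    [[-52.7,0,32],0],
    [[-59.1,0,40.2],0],
    [[-59.1,0,40.2],0],
  ],
)

```text
time: 5.32
tool_pos: [522.6, 262.3, 81.9]
tcp_rot: [159.4, 89.9, 55.2]
ft_force: [0.6, -0.6, -3.3]
finger_gap: 23.0
```

Run:
```python
from h import *
im,d,T=snap('side'); a=cv2.resize(im[240:400,100:300,::-1],None,fx=3,fy=3); cv2.imwrite('pics/c2.png',a)
np.savez('/tmp/side2',im=im,P=cloud('side',d,T)); print(T[0],r.sense()['ft_force'])
```

```text
[522.59413548 262.34453416  81.94439215] [ 0.00169447 -0.3961897  -1.36560606]
```

View pics/c2.png

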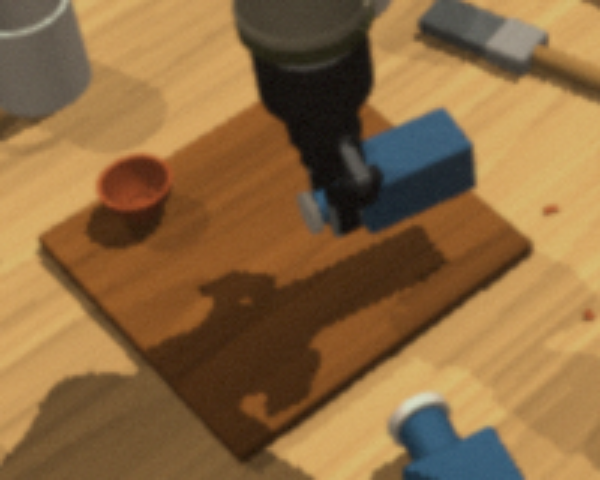

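The grip is stiff enough that the bottle was lifted level instead of pivoting: the foot is in the air at crop (440,150). I'll lower the bottle, ease the grip with the jaw setting and see if it swings.

move_arm(
  deltas=[
    [[20,0,0],0],
    [[25,0,0],0],
    [[25,0,0],0],
  ],
  jaw=-0.46,
)

```text
time: 5.75
tool_pos: [521.2, 262.3, 54.7]
tcp_rot: [-98.6, 89.9, 157.2]
ft_force: [-0.4, 0.1, -2.0]
finger_gap: 23.3
```

```bash
cat >> h.py <<'E'
def tilt(n='side'):
    im,d,T=snap(n); P=cloud(n,d,T); s=r.sense()
    hsv=cv2.cvtColor(im,cv2.COLOR_RGB2HSV).astype(int); H,S,V=np.moveaxis(hsv,-1,0); X,Y,Z=np.moveaxis(P,-1,0)
    m=(H>95)&(H<125)&(S>70)&(Z>10)&(Z<230)&(abs(X-525)<90)&(Y>100)&(Y<360)
    k,L,st,_=cv2.connectedComponentsWithStats(m.astype(np.uint8)); m=L==1+st[1:,4].argmax(); q=P[m]
    c=q.mean(0); w,v=np.linalg.eigh(np.cov(q.T))
    print(n,s['time'],'px',st[1+st[1:,4].argmax()],'c',c.round(1),'axis',v[:,2].round(2),'lo',np.percentile(q,1,axis=0).round(),'hi',np.percentile(q,99,axis=0).round(),'tcp',T[0].round(1),'gap',round(s['finger_gap'],1),'F',np.round(s['ft_force'],1))
    return im,P
E
python3 -c "
from h import *
tilt()"
```

```text
side 5.8 px [222 286  36  40 861] c [496.5 213.1  82.3] axis [-0.05  0.98 -0.18] lo [477. 174.  52.] hi [528. 257. 126.] tcp [521.2 262.3  54.7] gap 23.4 F [-0.6  0.4 -2.3]
```

move_arm(
  deltas=[
    [[0,0,0],0],
    [[0,0,0],0],
  ],
  jaw=-0.45,
)

```text
time: 6.05
tool_pos: [522.1, 262.7, 55.9]
tcp_rot: [-161.4, 89.9, 94.4]
ft_force: [0.1, 0.1, -2.4]
finger_gap: 23.8
```

```bash
python3 -c "
from h import *
tilt()"
```

```text
side 6.1 px [222 289  36  37 855] c [496.6 213.6  76.8] axis [-0.03  1.   -0.  ] lo [477. 172.  45.] hi [528. 259. 128.] tcp [522.1 262.7  55.9] gap 24.0 F [-0.4  0.9 -2.1]
```

move_arm(
  deltas=[
    [[0,0,0],0],
    [[0,0,0],0],
  ],
  jaw=-0.44,
)

```text
time: 6.35
tool_pos: [522.4, 262.8, 56.3]
tcp_rot: [176.7, 89.9, 72.5]
ft_force: [0.0, 0.1, -1.2]
finger_gap: 23.9
```

```bash
python3 -c "
from h import *
tilt()"
```

```text
side 6.4 px [221 296  38  33 856] c [496.  215.8  62.7] axis [0.   0.96 0.27] lo [470. 173.  28.] hi [528. 266. 124.] tcp [522.4 262.8  56.3] gap 24.2 F [-0.2 -0.1 -0.5]
```

Working: the foot is swinging down (52, then 45, then 28 mm). I'll raise the tool while it keeps swinging.

move_arm(
  deltas=[
    [[-10,0,0],0],
    [[-25,0,0],0],
    [[-25,0,0],0],
  ],
  jaw=-0.455,
)

```text
time: 6.78
tool_pos: [524.0, 263.4, 83.9]
tcp_rot: [141.2, 89.7, 37.0]
ft_force: [-0.1, 0.2, -1.5]
finger_gap: 23.2
```

```bash
python3 -c "
from h import *
tilt()"
```

```text
side 6.825 px [219 288  38  32 847] c [497.4 217.3  89.3] axis [-0.02  0.95  0.3 ] lo [467. 174.  55.] hi [529. 267. 157.] tcp [524.  263.4  83.9] gap 23.4 F [-0.2  0.  -2.8]
```

move_arm(
  deltas=[
    [[0,0,0],0],
    [[0,0,0],0],
  ],
  jaw=-0.445,
)

```text
time: 7.08
tool_pos: [523.1, 263.1, 82.5]
tcp_rot: [149.8, 89.8, 45.7]
ft_force: [-0.5, 0.1, -2.7]
finger_gap: 23.5
```

```bash
python3 -c "
from h import *
tilt()"
```

```text
side 7.125 px [218 292  39  29 810] c [496.7 218.7  81.1] axis [-0.01  0.92  0.39] lo [472. 176.  43.] hi [528. 265. 140.] tcp [523.1 263.1  82.5] gap 23.8 F [ 0.2 -0.1 -2.2]
```

move_arm(
  deltas=[
    [[-15,0,0],0],
    [[-30,0,0],0],
    [[-30,0,0],0],
    [[-30,0,0],0],
  ],
  jaw=-0.443,
)

```text
time: 7.62
tool_pos: [523.2, 263.0, 112.7]
tcp_rot: [147.2, 89.8, 43.1]
ft_force: [-0.2, -0.4, -2.1]
finger_gap: 23.5
```

```bash
python3 -c "
from h import *
tilt()"
```

```text
side 7.675 px [217 283  39  29 801] c [496.3 219.8 112. ] axis [-0.04  0.9   0.44] lo [464. 177.  75.] hi [528. 268. 195.] tcp [523.2 263.  112.7] gap 23.6 F [-0.  -0.1 -2.7]
```

move_arm(
  deltas=[
    [[0,0,0],0],
    [[0,0,0],0],
  ],
  jaw=-0.44,
)

```text
time: 7.92
tool_pos: [522.5, 262.8, 111.7]
tcp_rot: [163.0, 89.9, 58.8]
ft_force: [0.0, 0.4, -2.6]
finger_gap: 23.7
```

```bash
python3 -c "
from h import *
tilt()"
```

```text
side 7.975 px [216 284  40  28 794] c [495.7 219.5 109.3] axis [-0.02  0.91  0.42] lo [469. 176.  73.] hi [526. 266. 178.] tcp [522.5 262.8 111.7] gap 24.0 F [ 0.5  0.2 -2.8]
```

move_arm(
  deltas=[
    [[0,0,0],0],
    [[0,0,0],0],
    [[0,0,0],0],
  ],
  jaw=-0.433,
)

```text
time: 8.35
tool_pos: [522.6, 262.8, 111.8]
tcp_rot: [159.7, 89.8, 55.6]
ft_force: [-0.1, -0.3, -2.6]
finger_gap: 23.8
```

```bash
python3 -c "
from h import *
tilt()"
```

```text
side 8.4 px [216 285  40  28 796] c [495.9 221.3 106.4] axis [-0.04  0.88  0.47] lo [470. 178.  69.] hi [525. 267. 177.] tcp [522.6 262.8 111.8] gap 24.0 F [ 0.1  0.4 -1.9]
```

move_arm(
  deltas=[
    [[0,0,0],0],
    [[0,0,0],0],
    [[0,0,0],0],
  ],
  jaw=-0.433,
)

```text
time: 8.78
tool_pos: [522.6, 262.8, 111.8]
tcp_rot: [159.1, 89.8, 54.9]
ft_force: [-0.0, -0.5, -2.0]
finger_gap: 24.2
```

```bash
python3 -c "
from h import *
tilt()"
```

```text
side 8.825 px [216 285  40  28 797] c [495.8 221.2 106.4] axis [-0.04  0.88  0.48] lo [466. 177.  70.] hi [525. 268. 185.] tcp [522.6 262.8 111.8] gap 24.2 F [ 0.1  0.7 -2.6]
```

move_arm(
  deltas=[
    [[0,0,0],0],
    [[0,0,0],0],
    [[0,0,0],0],
  ],
  jaw=-0.425,
)

```text
time: 9.2
tool_pos: [522.6, 262.8, 111.8]
tcp_rot: [159.7, 89.8, 55.6]
ft_force: [0.4, 0.2, -2.4]
finger_gap: 24.8
```

```bash
python3 -c "
from h import *
im,P=tilt(); cv2.imwrite('pics/c3.png',cv2.resize(im[240:370,160:320,::-1],None,fx=3,fy=3))"
```

```text
side 9.25 px [215 285  41  28 785] c [495.8 221.7 105.3] axis [0.   0.88 0.47] lo [476. 179.  67.] hi [526. 266. 163.] tcp [522.6 262.8 111.8] gap 24.3 F [ 0.5  1.  -2.4]
```

View pics/c3.png

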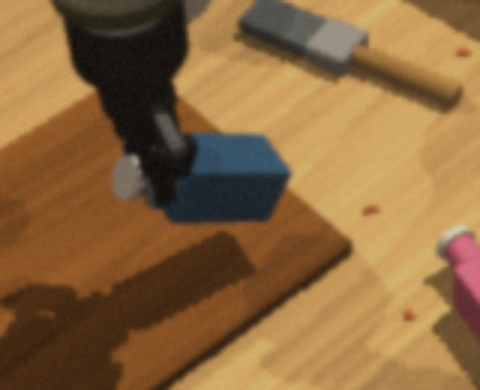

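The bottle is tilted about 35°, foot at crop (275,190). I'll continue with a slightly looser grip plus an upward jerk.

move_arm(
  deltas=[
    [[0,0,0],0],
    [[0,0,0],0],
    [[-40,0,0],0],
    [[-40,0,0],0],
    [[0,0,0],0],
    [[0,0,0],0],
  ],
  jaw=-0.42,
)

```text
time: 10.0
tool_pos: [519.9, 261.7, 108.2]
tcp_rot: [-71.9, 89.7, -176.0]
ft_force: [-0.9, -1.3, -0.7]
finger_gap: 24.8
```

```bash
python3 -c "
from h import *
tilt()"
```

```text
side 10.05 px [ 176  313   53   43 1248] c [509.1 301.3  50.3] axis [-0.22 -0.97  0.07] lo [487. 253.  20.] hi [539. 356.  64.] tcp [519.9 261.7 108.2] gap 25.0 F [-0.1  0.9  0.6]
```

move_arm(
  deltas=[
    [[0,0,0],0],
    [[0,0,0],0],
    [[0,0,0],0],
  ],
  jaw=-0.41,
)

```text
time: 10.42
tool_pos: [521.6, 262.4, 111.1]
tcp_rot: [-127.3, 89.9, 128.6]
ft_force: [-0.5, -0.7, 0.8]
finger_gap: 25.6
```

```bash
python3 -c "
from h import *
tilt()"
```

```text
side 10.475 px [ 176  313   53   42 1250] c [509.  301.1  50.3] axis [-0.22 -0.97  0.06] lo [487. 253.  19.] hi [538. 356.  64.] tcp [521.6 262.4 111.1] gap 25.3 F [-0.1 -0.   0.1]
```

The bottle slipped out and is lying on the board again. I'll back off upward and look.

move_arm(
  deltas=[
    [[-45,0,0],0],
    [[-90,0,0],0],
    [[-90,0,0],0],
  ],
  jaw=1,
)

```text
time: 10.85
tool_pos: [524.4, 263.4, 206.7]
tcp_rot: [135.6, 89.5, 31.4]
ft_force: [-0.2, -0.6, -0.3]
finger_gap: 78.0
```

```bash
cat > loc.py <<'E'
from h import *
im,P=tilt('wrist'); cv2.imwrite('pics/w4.png',im[:,:,::-1])
hsv=cv2.cvtColor(im,cv2.COLOR_RGB2HSV).astype(int); H,S,V=np.moveaxis(hsv,-1,0); X,Y,Z=np.moveaxis(P,-1,0)
m=(H>95)&(H<125)&(S>70)&(Z>25)&(Z<75)&(abs(X-525)<90)&(abs(Y-270)<130)
k,L,st,_=cv2.connectedComponentsWithStats(m.astype(np.uint8)); m=L==1+st[1:,4].argmax(); q=P[m]
for lo in(25,56): t=q[q[:,2]>lo]; print(lo,cv2.minAreaRect(t[:,:2].astype(np.float32)),cv2.boxPoints(cv2.minAreaRect(t[:,:2].astype(np.float32))).round().tolist())
w=(S<70)&(V>100)&(Z>25)&(Z<70)&(abs(X-525)<90)&(abs(Y-270)<130); print('lip',np.median(P[w],0),w.sum())
E
python3 loc.py
```

```text
wrist 10.9 px [ 269  106   60  140 6680] c [518.6 297.7  58.3] axis [-0.21 -0.97  0.11] lo [491. 248.  43.] hi [543. 355.  62.] tcp [524.4 263.4 206.7] gap 84.4 F [-0.1 -0.  -0.7]
25 ((519.345947265625, 302.51416015625), (112.20934295654297, 44.45780563354492), 78.21157836914062) [[486.0, 252.0], [530.0, 243.0], [553.0, 353.0], [509.0, 362.0]]
56 ((516.4091186523438, 288.6423034667969), (83.66663360595703, 44.541725158691406), 77.89962005615234) [[486.0, 252.0], [529.0, 243.0], [547.0, 325.0], [503.0, 334.0]]
lip [531.95835519 360.47495832  50.44064474] 298
```

View pics/w4.png

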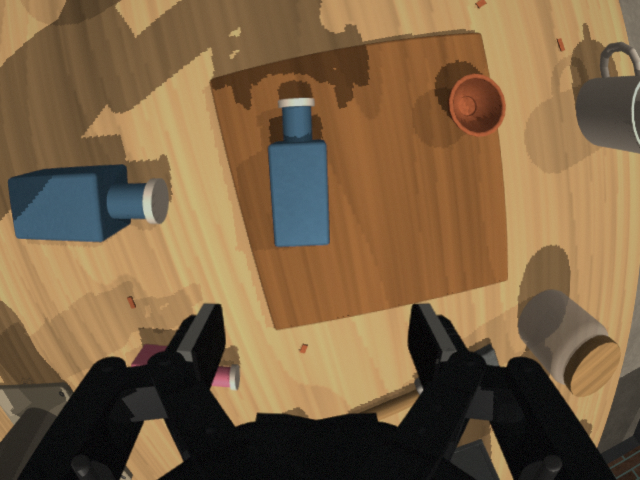

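The bottle fell back much as it lay before, mouth still to +y: lip at (297,102), foot at (300,243), on the board. This time I'll pinch the lip. The gravity lever is longer and the contact shorter, so it should swing by itself.

Run:
```python
from h import *
plan((531.8,361,100),-12)
plan((531.8,361,20),-12)
```

```text
delta [104.1 -15.8 -96.9] turn -2.2 n 3.0
delta [184.1 -16.1 -96.6] turn -2.2 n 4.0
```

move_arm(
  deltas=[
    [[30,-6,-45],-1],
    [[60,-16,-90],-2.2],
    [[100,-16,-96.8],-2.2],
    [[140,-16,-96.8],-2.2],
    [[165,-16,-96.7],-2.2],
    [[178,-16,-96.6],-2.2],
    [[184,-16,-96.6],-2.2],
    [[184,-16,-96.6],-2.2],
  ],
)

```text
time: 11.9
tool_pos: [532.2, 361.0, 20.5]
tcp_rot: [140.9, 89.7, 38.9]
ft_force: [-0.3, 0.5, 0.0]
finger_gap: 85.7
```

move_arm(
  deltas=[
    [[0,0,0],0],
    [[0,0,0],0],
    [[0,0,0],0],
    [[0,0,0],0],
    [[0,0,0],0],
    [[0,0,0],0],
  ],
  jaw=-0.4,
  squeeze=20,
)

```text
time: 12.65
tool_pos: [532.5, 361.4, 20.9]
tcp_rot: [140.4, 89.7, 38.4]
ft_force: [0.2, 0.9, 2.9]
finger_gap: 28.7
```

Run:
```python
from h import *
p,R=pose(); print(p,R.round(3),r.sense()['finger_gap'])
```

```text
[532.48166912 361.37005802  20.91350965] [[ 0.005  0.978 -0.207]
 [ 0.004 -0.207 -0.978]
 [-1.     0.004 -0.005]] 28.733322565967548
```

move_arm(
  deltas=[
    [[-12,0,3],0],
    [[-24,0,7],0],
    [[-36,0,13],0],
    [[-46,0,19],0],
    [[-46,0,19],0],
  ],
  jaw=-0.34,
)

```text
time: 13.28
tool_pos: [529.1, 342.5, 68.3]
tcp_rot: [137.6, 89.5, 35.6]
ft_force: [0.6, 0.4, 0.0]
finger_gap: 28.9
```

```bash
python3 -c "
from h import *
tilt()"
```

```text
side 13.325 px [ 191  310   44   34 1081] c [504.  284.2  67.4] axis [-0.13 -0.9  -0.42] lo [484. 237.  29.] hi [536. 328.  94.] tcp [529.1 342.5  68.3] gap 28.6 F [ 0.5  0.4 -1. ]
```

It is pivoting about the foot now, so I'll continue along the arc.

move_arm(
  deltas=[
    [[-8,0,8],0],
    [[-16,0,16.5],0],
    [[-24,0,26],0],
    [[-31,0,36],0],
    [[-37,0,47],0],
    [[-41,0,58],0],
    [[-41,0,58],0],
  ],
)

```text
time: 14.2
tool_pos: [517.2, 285.3, 109.4]
tcp_rot: [137.4, 89.4, 35.4]
ft_force: [0.2, 1.9, 4.5]
finger_gap: 28.6
```

```bash
python3 -c "
from h import *
im,P=tilt(); cv2.imwrite('pics/c5.png',cv2.resize(im[240:370,160:320,::-1],None,fx=3,fy=3))"
```

```text
side 14.25 px [206 301  38  35 732] c [491.2 256.5  75.8] axis [-0.14 -0.48 -0.87] lo [479. 220.  26.] hi [514. 291. 112.] tcp [517.2 285.3 109.4] gap 28.8 F [0.8 3.  4.8]
```

View pics/c5.png

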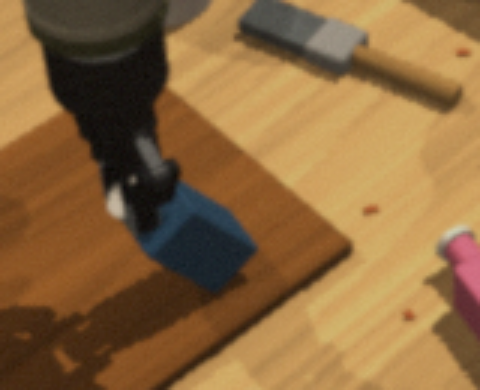

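The bottle is now about 57° up, with its foot edge on the board at crop (215,290). I'll finish the arc.

move_arm(
  deltas=[
    [[-3.4,0,12],0],
    [[-5.4,0,24],0],
    [[-6,0,36],0],
    [[-5.7,0,48],0],
    [[-4.5,0,60],0],
    [[-4.5,0,60],0],
    [[-4.5,0,60],0],
  ],
)

```text
time: 15.12
tool_pos: [504.8, 226.3, 113.9]
tcp_rot: [134.4, 89.4, 32.4]
ft_force: [-1.5, -1.5, 7.6]
finger_gap: 28.9
```

```bash
cat > box.py <<'E'
from h import *
im,P=tilt(); cv2.imwrite('pics/c6.png',cv2.resize(im[240:370,160:320,::-1],None,fx=3,fy=3))
np.savez('/tmp/b',im=im,P=P)
# body lean from plane normals of its side faces
hsv=cv2.cvtColor(im,cv2.COLOR_RGB2HSV).astype(int); H,S,V=np.moveaxis(hsv,-1,0); X,Y,Z=np.moveaxis(P,-1,0)
m=(H>95)&(H<125)&(S>70)&(Z>22)&(Z<92)&(abs(X-510)<90)&(Y>100)&(Y<360)
N=np.cross(cv2.blur(np.nan_to_num(np.roll(P,-2,1)-np.roll(P,2,1)),(5,5)),cv2.blur(np.nan_to_num(np.roll(P,-2,0)-np.roll(P,2,0)),(5,5))); N/=np.linalg.norm(N,axis=-1,keepdims=True)+1e-9
m=cv2.erode(m.astype(np.uint8),np.ones((7,7)))>0
q=N[m]; q=q*np.sign(q[:,:1]); _,_,c=cv2.kmeans(q.astype(np.float32),2,None,(3,50,1e-4),5,0); print('face normals',m.sum(),c.round(2))
E
python3 box.py
```

```text
side 15.175 px [218 298  30  38 726] c [489.6 238.   71.6] axis [0.18 0.05 0.98] lo [477. 214.  21.] hi [523. 255. 111.] tcp [504.8 226.3 113.9] gap 28.6 F [-0.7 -0.3  8. ]
face normals 77 [[ 0.47 -0.85  0.05]
 [ 0.96 -0.27 -0.01]]
```

View pics/c6.png

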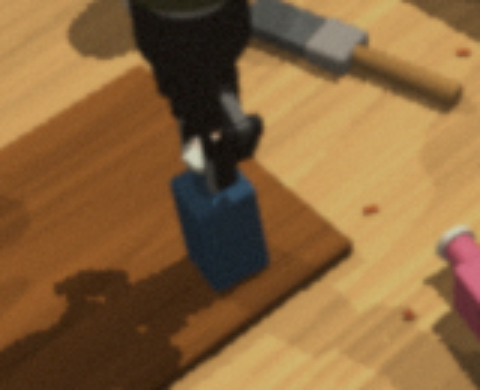

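It looks upright. I'll relieve the pressure a little, open, and back off upward.

move_arm(
  deltas=[
    [[-1,0,-2],0],
    [[-1,0,-2],0],
  ],
)

```text
time: 15.42
tool_pos: [504.8, 227.9, 114.3]
tcp_rot: [134.7, 89.5, 32.7]
ft_force: [0.3, 0.2, 2.3]
finger_gap: 28.5
```

move_arm(
  deltas=[
    [[0,0,0],0],
    [[0,0,0],0],
    [[0,0,0],0],
    [[0,0,0],0],
    [[-30,0,0],0],
    [[-70,0,0],0],
    [[-120,0,0],0],
    [[-120,0,0],0],
  ],
  jaw=0.3,
)

```text
time: 16.42
tool_pos: [506.6, 228.3, 240.1]
tcp_rot: [127.5, 89.0, 25.4]
ft_force: [0.4, -0.1, -0.8]
finger_gap: 55.3
```

```bash
sed -i 's/c6.png/c7.png/' box.py; python3 box.py; python3 -c "
from h import *
tilt('wrist'); plan((300,-270,200),84)
print(r.sense()['joint_pos'])"
```

```text
side 16.475 px [220 294  29  42 801] c [490.  233.9  73.8] axis [ 0.15 -0.07  0.99] lo [477. 207.  22.] hi [522. 251. 116.] tcp [506.6 228.3 240.1] gap 55.4 F [ 0.2 -0.  -0.5]
face normals 58 [[ 0.63 -0.64 -0.  ]
 [ 0.07  1.   -0.02]]
wrist 16.525 px [ 285  190   57   70 2503] c [504.3 234.3  89. ] axis [-0.05 -0.32  0.95] lo [478. 200.  31.] hi [526. 248. 111.] tcp [505.4 227.8 237.2] gap 55.6 F [0.5 1.1 0.2]
delta [ 30.7 -96.3 529.3] turn 84.0 n 9.0
[18.89139335 -0.41979082 93.10217854  0.11241026 86.75343264 30.92216469]
```

View pics/c7.png

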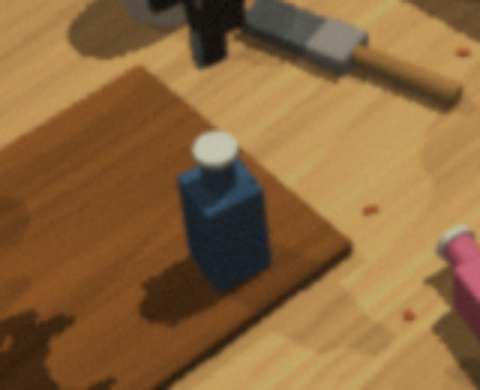

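The bottle stands free on the board: crop (225,220), centre near (502,228). Now for the dryer, I'll work out the bar position and approach.

Run:
```python
from h import *
z=np.load('/tmp/top0.npz'); im,P=z['im'],z['P']
for u in range(400,452,8):
    col=im[285:312,u].max(1); rows=285+np.where(col<50)[0]; print(u,rows.tolist()[-6:], [P[v,u].round(0).tolist() for v in rows[-3:]])
plan((434,-285,230),4.2)
```

```text
400 [301, 302, 303, 304] [[418.0, -229.0, 133.0], [416.0, -229.0, 131.0], [414.0, -229.0, 132.0]]
408 [300, 301, 302, 303, 304] [[419.0, -247.0, 133.0], [417.0, -248.0, 128.0], [414.0, -248.0, 125.0]]
416 [300, 301, 302, 303] [[421.0, -266.0, 129.0], [419.0, -265.0, 131.0], [417.0, -265.0, 131.0]]
424 [299, 300, 301, 302, 303] [[422.0, -283.0, 134.0], [419.0, -284.0, 127.0], [417.0, -284.0, 128.0]]
432 [299, 300, 301, 302] [[424.0, -302.0, 130.0], [422.0, -301.0, 133.0], [420.0, -302.0, 128.0]]
440 [299, 300, 301, 302] [[424.0, -319.0, 133.0], [422.0, -320.0, 130.0], [420.0, -319.0, 131.0]]
448 [296, 297, 298, 299, 300, 301] [[427.0, -338.0, 130.0], [425.0, -337.0, 132.0], [422.0, -337.0, 133.0]]
delta [  1.8  38.1 515.9] turn -16.2 n 9.0
```

move_arm(
  deltas=[
    [[0,4,55],-2],
    [[0,8,110],-4],
    [[0,12,165],-6],
    [[0,16,220],-8],
    [[0,20,275],-10],
    [[0,25,330],-12],
    [[0,29,385],-14],
    [[0,33,440],-16],
    [[0,40,500],-16.2],
    [[0,52,517],-16.2],
    [[0,52,517],-16.2],
    [[0,52,517],-16.2],
  ],
  jaw=0,
)

```text
time: 18.02
tool_pos: [446.9, -287.8, 230.6]
tcp_rot: [130.7, 89.4, 44.9]
ft_force: [-0.6, -0.0, -0.6]
finger_gap: 42.8
```

Run:
```python
from h import *
im,d,T=snap('wrist','w8'); P=cloud('wrist',d,T); np.savez('/tmp/w8',im=im,P=P)
X,Y,Z=np.moveaxis(P,-1,0); V=im.max(2)
m=(V<60)&(Z>112)&(Z<140)&(X>390)&(X<450)&(Y>-370)&(Y<-200)
q=P[m]; print(T[0],m.sum(),np.percentile(q,[1,50,99],axis=0).round(1))
for y in range(-340,-220,20):
    s=q[abs(q[:,1]-y)<8]; print(y,len(s),np.percentile(s[:,0],[2,50,98]).round(1) if len(s) else '',np.percentile(s[:,2],[50,95]).round(1) if len(s) else '')
plan((420,-285,180),4.2)
```

```text
[ 446.87740689 -287.82698246  230.56736729] 3886 [[ 411.6 -344.9  125.5]
 [ 422.3 -268.6  129.5]
 [ 449.1 -217.7  131.6]]
-340 618 [420.2 433.6 449.3] [129.6 130.9]
-320 307 [417.3 423.4 428.4] [129.6 131.1]
-300 331 [415.9 421.8 426.8] [129.6 131. ]
-280 368 [414.5 420.4 425.7] [129.5 130.9]
-260 385 [413.  418.8 424. ] [129.5 131. ]
-240 399 [411.3 417.1 422.1] [129.5 131. ]
delta [ 50.8 -27.2  -4.4] turn 0.0 n 1.0
```

View pics/w8.png

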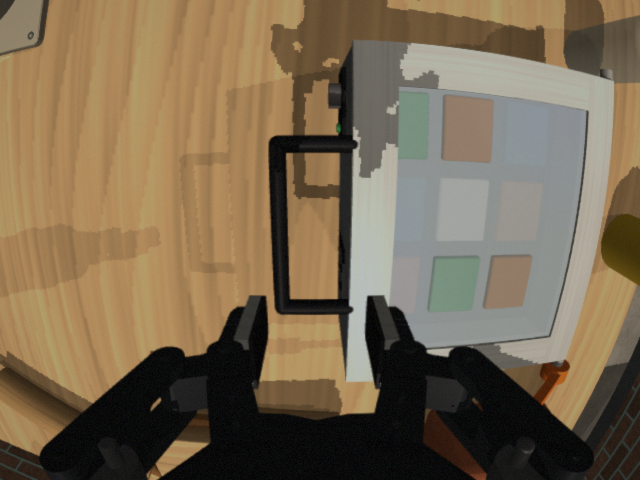

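The wrist view shows the bar along column 278 between rows 140 and 310, clear of the box edge at column 350. The bar centre is about (420.5,-282,125). Descending.

move_arm(
  deltas=[
    [[20,-15,-7],-0.4],
    [[50,-27,-7],-0.4],
    [[90,-27,-7],-0.4],
    [[115,-27,-7],-0.4],
    [[124,-27,-7],-0.4],
    [[124,-27,-7],-0.4],
  ],
)

```text
time: 18.82
tool_pos: [420.6, -281.1, 106.8]
tcp_rot: [129.3, 89.4, 44.0]
ft_force: [0.3, 0.0, 0.6]
finger_gap: 42.3
```

move_arm(
  deltas=[
    [[0,0,0],0],
    [[0,0,0],0],
    [[0,0,0],0],
    [[0,0,0],0],
    [[0,0,0],0],
  ],
  jaw=-1,
  squeeze=40,
)

```text
time: 19.45
tool_pos: [421.3, -281.7, 108.4]
tcp_rot: [118.4, 89.4, 33.1]
ft_force: [-2.5, 1.9, 6.9]
finger_gap: 10.3
```

Run:
```python
from h import *
p,R=pose(); s=r.sense(); print(p,R.round(3),s['finger_gap'],s['ft_force'])
# mark angle: orange pixels, top+side fused, pivot at hinge z=120
ex=np.array([np.cos(np.radians(4.5)),np.sin(np.radians(4.5)),0]); H=np.array([420.5,-282,120])+270*ex*1
print('hinge',H)
for n in('top','side'):
    im,d,T=snap(n); P=cloud(n,d,T); hsv=cv2.cvtColor(im,cv2.COLOR_RGB2HSV).astype(int); h,S,V=np.moveaxis(hsv,-1,0); X,Y,Z=np.moveaxis(P,-1,0)
    m=((h<12)|(h>174))&(S>170)&(Z>95)&(Z<320)&(Y<-370)&(Y>-450)&(X>480)&(X<740)
    q=P[m]; u=(q-H)@ex; w=q[:,2]-120
    print(n,m.sum())
    for a in range(-160,20,20):
        k=(u>a)&(u<=a+20)
        if k.sum()>3: print(a,k.sum(),np.median(u[k]).round(1),np.percentile(w[k],[10,50,90]).round(1))
b0=np.array([-270,5.])
for t in np.arange(0,0.81,0.08):
    B=np.array([b0[0]*np.cos(t)+b0[1]*np.sin(t),-b0[0]*np.sin(t)+b0[1]*np.cos(t)])-b0
    print(round(t,2),(R.T@(ex*B[0]+[0,0,B[1]])).round(1))
```

```text
[ 421.28160238 -281.66429084  108.39457592] [[ 0.009  0.997  0.082]
 [ 0.006  0.082 -0.997]
 [-1.     0.009 -0.005]] 10.327461797492678 [-2.48358587  1.89674398  6.93793019]
hinge [ 689.66768011 -260.81604415  120.        ]
top 310
-120 92 -110.7 [88.4 93.3 97.4]
-100 44 -91.4 [69.8 79.8 84.8]
-80 40 -69.5 [57. 63. 70.]
-60 39 -50.3 [42.3 49.2 55.3]
-40 38 -30.8 [28.5 34.2 39.8]
-20 33 -10.5 [13.4 18.8 24.4]
0 24 8.0 [ 7.9 10.5 13.8]
side 221
-120 50 -112.7 [83.9 90.  95.5]
-100 30 -91.3 [66.9 75.5 82.8]
-80 32 -69.7 [51.7 57.3 65.6]
-60 30 -49.9 [36.4 43.5 52.3]
-40 29 -31.9 [21.1 29.  35.1]
-20 44 -11.2 [-0.6 10.1 18.9]
0 6 6.0 [ 4.1  7.6 10. ]
0.0 [0. 0. 0.]
0.08 [-21.5   1.5  -0.1]
0.16 [-42.9   4.6  -0.2]
0.24 [-64.    9.5  -0.3]
0.32 [-84.5  16.   -0.4]
0.4 [-104.5   24.2   -0.4]
0.48 [-123.8   33.9   -0.5]
0.56 [-142.3   45.2   -0.6]
0.64 [-159.7   57.9   -0.6]
0.72 [-176.1   71.9   -0.6]
0.8 [-191.4   87.2   -0.7]
```

Bar gripped (gap 10.3). The arm's angle comes out at roughly 0.65–0.68 rad. I'll lift along the arc.

move_arm(
  deltas=[
    [[-10,0.5,0],0],
    [[-21.5,1.5,0],0],
    [[-32,3,-0.1],0],
    [[-43,4.6,-0.2],0],
    [[-53.5,7,-0.2],0],
    [[-64,9.5,-0.3],0],
    [[-74,12.7,-0.3],0],
    [[-84.5,16,-0.4],0],
    [[-94.5,20,-0.4],0],
    [[-104.5,24.2,-0.4],0],
    [[-104.5,24.2,-0.4],0],
  ],
)

```text
time: 20.92
tool_pos: [444.1, -279.9, 214.5]
tcp_rot: [121.6, 89.5, 36.3]
ft_force: [-9.1, -0.3, -0.2]
finger_gap: 10.4
```

Run:
```python
from h import *
s=r.sense(); p,R=pose(s); print(p,s['finger_gap'],s['ft_force'])
ex=np.array([np.cos(np.radians(4.5)),np.sin(np.radians(4.5)),0]);b0=np.array([-270,5.]); p0=np.array([421.28,-281.66,108.39])
for t in (.6,.64,.66,.68):
    B=np.array([b0[0]*np.cos(t)+b0[1]*np.sin(t),-b0[0]*np.sin(t)+b0[1]*np.cos(t)])-b0
    print(t,(R.T@(p0+ex*B[0]+[0,0,B[1]]-p)).round(1))
```

```text
[ 444.09269633 -279.90784233  214.48671144] 10.398925114474599 [-9.14399088 -0.29569792 -0.16259525]
0.6 [-45.3  27.5  -0.2]
0.64 [-53.9  34.   -0.2]
0.66 [-58.1  37.3  -0.2]
0.68 [-62.2  40.8  -0.2]
```

move_arm(
  deltas=[
    [[-11,5,0],0],
    [[-22,11,0],0],
    [[-33,18,-0.1],0],
    [[-44,25.5,-0.1],0],
    [[-54,33,-0.2],0],
    [[-54,33,-0.2],0],
    [[-54,33,-0.2],0],
  ],
)

```text
time: 21.8
tool_pos: [476.3, -277.5, 270.6]
tcp_rot: [119.6, 89.5, 34.3]
ft_force: [-9.9, 0.1, 3.6]
finger_gap: 10.3
```

```bash
cat > lid.py <<'E'
from h import *
s=r.sense(); p,R=pose(s); print(s['time'],p,s['finger_gap'],s['ft_force'])
ex=np.array([np.cos(np.radians(4.5)),np.sin(np.radians(4.5)),0]); H=np.array([689.67,-260.8,120.]); ey=np.array([-ex[1],ex[0],0])
for n in('top','side'):
    im,d,T=snap(n,'L_'+n); P=cloud(n,d,T); hsv=cv2.cvtColor(im,cv2.COLOR_RGB2HSV).astype(int); h,S,V=np.moveaxis(hsv,-1,0)
    u=(P-H)@ex; y=(P-H)@ey; w=P[...,2]-120
    def fit(m,name):
        if m.sum()<20: return print(n,name,m.sum())
        a,b=u[m],w[m]
        for _ in range(5):
            c=np.polyfit(a,b,1); e=abs(np.polyval(c,a)-b); k=e<max(4,1.5*np.median(e)); a,b=a[k],b[k]
        print(n,name,len(a),'angle',np.arctan(-c[0]).round(3),'w at u=0',c[1].round(1),'range',a.min().round(),a.max().round())
    o=((h<12)|(h>174))&(S>170)&(y<-130)&(y>-175)
    fit(o&(u>-105)&(u<-20)&(w>0)&(w<150),'arm')
    for name,lo,hi in(('lid L',90,125),('lid R',-127,-95)):
        fit((y>lo)&(y<hi)&(u<-30)&(u>-215)&(w>10)&(w<190)&(S<70)&(V>70),name)
E
python3 lid.py
```

```text
21.8 [ 476.3106693  -277.45247326  270.62453515] 10.280547376506101 [-9.94231157  0.0734067   3.56242377]
top arm 44 angle 0.627 w at u=0 11.8 range -47.0 -21.0
top lid L 830 angle 0.637 w at u=0 11.1 range -172.0 -30.0
top lid R 203 angle 0.592 w at u=0 13.7 range -81.0 -30.0
side arm 39 angle 0.641 w at u=0 11.1 range -96.0 -24.0
side lid L 175 angle 0.628 w at u=0 12.3 range -175.0 -30.0
side lid R 130 angle 0.63 w at u=0 10.6 range -174.0 -30.0
```

Run:
```python
from h import *
ex=np.array([np.cos(np.radians(4.5)),np.sin(np.radians(4.5)),0]); H=np.array([689.67,-260.8,120.]); ey=np.array([-ex[1],ex[0],0])
for n in('top','side'):
    z=np.load(f'/tmp/{n}0.npz'); im,P=z['im'],z['P']; h,S,V=np.moveaxis(cv2.cvtColor(im,cv2.COLOR_RGB2HSV).astype(int),-1,0)
    u=(P-H)@ex; y=(P-H)@ey; w=P[...,2]-120
    m=((h<12)|(h>174))&(S>150)&(y<-125)&(y>-185)&(u>-100)&(u<-15)&(w>-10)&(w<150)
    a,b=u[m],w[m]
    for e in(.1,.5):
        m2=cv2.erode(m.astype(np.uint8),np.ones((3,3)))>0 if e>.3 else m
        q=np.stack([u[m2],w[m2]],1).astype(np.float32)
        l=cv2.fitLine(q,cv2.DIST_HUBER,0,.01,.01).ravel(); print(n,len(q),'angle',np.arctan(-l[1]/l[0]).round(3),'w0',(l[3]-l[2]*l[1]/l[0]).round(1),'y',y[m2].mean().round(1))
    # shut-lid slope check of this camera
    k=(S<70)&(V>70)&(u<-30)&(u>-205)&(abs(y)>95)&(abs(y)<125)&(abs(w-6)<12); print('  lid shut slope',np.polyfit(u[k],w[k],1).round(3),k.sum())
im=cv2.imread('pics/L_side.png'); im2=cv2.imread('pics/L_top.png')
cv2.imwrite('pics/L.png',np.hstack([cv2.resize(im[80:260,280:460],(400,400)),cv2.resize(im2[130:310,350:530],(400,400))]))
```

```text
top 193 angle 0.653 w0 10.5 y -151.2
top 84 angle 0.654 w0 11.3 y -150.5
  lid shut slope [-1.000e-03  9.038e+00] 1977
side 130 angle 0.675 w0 3.8 y -145.6
side 48 angle 0.659 w0 5.1 y -144.8
  lid shut slope [-3.000e-03  7.651e+00] 988
```

View pics/L.png

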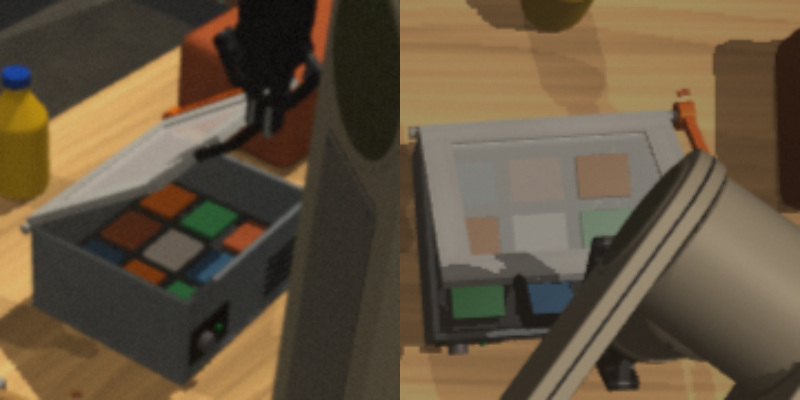

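The lid is held up beside the orange arm: the bar is in the fingers at left crop (260,110), and the arm is just past the lid's far edge. The arm measures about 0.655 rad and the lid about 0.635, so I'll nudge it up slightly.

move_arm(
  deltas=[
    [[-4,1.2,0],0],
    [[-4,1.2,0],0],
    [[-4,1.2,0],0],
    [[-4,1.2,0],0],
    [[-4,1.2,0],0],
    [[-4,1.2,0],0],
  ],
)

```text
time: 22.65
tool_pos: [479.2, -277.2, 274.7]
tcp_rot: [110.9, 89.4, 25.6]
ft_force: [6.8, -2.4, -9.9]
finger_gap: 10.1
```

```bash
python3 lid.py; python3 -c "
from h import *
tilt()
print(r.sense()['qd'].round(2))"
```

```text
22.65 [ 479.20939911 -277.17822477  274.65380123] 10.120010087329016 [ 6.77289828 -2.43691412 -9.91304366]
top arm 33 angle 0.656 w at u=0 10.9 range -39.0 -21.0
top lid L 798 angle 0.655 w at u=0 11.3 range -169.0 -30.0
top lid R 184 angle 0.626 w at u=0 12.7 range -79.0 -30.0
side arm 24 angle 0.649 w at u=0 10.9 range -95.0 -25.0
side lid L 161 angle 0.646 w at u=0 12.7 range -171.0 -31.0
side lid R 119 angle 0.642 w at u=0 11.3 range -173.0 -30.0
side 22.8 px [220 294  29  42 843] c [489.6 233.5  73.6] axis [ 0.15 -0.06  0.99] lo [476. 207.  21.] hi [523. 251. 116.] tcp [ 479.2 -277.2  274.7] gap 10.1 F [ 6.2 -2.6 -9.1]
[ 0.05  0.06 -0.05 -0.06  0.05  0.05]
```

```bash
python3 -c "
from h import *
print(r.hand_in())"
```

```text
the job is handed in; nothing more can be done
None
```

The blue sample bottle is standing upright on its board, and the lid is held level with the orange arm in the gripper. I handed the job in at about 22.8 s; no verdict was reported.

- **Bottle:** The first try, gripping the neck, failed: it slipped out as I eased the grip and fell back on the board. I then pinched it by the lip, tipped it up about its foot edge and let go while the lid was still shut. The last check before hand-in showed it unmoved and upright.
- **Lid:** I pinched the black bar and lifted along the hinge arc. At the end the lid measured 0.64–0.66 rad in most fits, and the orange arm about 0.65–0.66 rad. The difference is well inside the 0.07 rad limit.
- **Stillness and grip:** The arm was still, the fingers were closed on the bar at a 10 mm gap, and the wrist read about 12 N.
- **Readings that disagreed:** The right edge of the lid, partly hidden in the top view, read 0.63 rad. One early side-view fit of the orange arm read 0.675 rad. Both still leave the lid within the limit.
- **Not checked:** I kept clear of the bystanders and the orange arm but did not measure their positions again at the end. The arm's angle gave no sign that it had moved.

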